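# Clamp kiln props in the V-rack

## Task

Get the kiln props ready for their coat of kiln wash: stand every tubular prop on the table upright in a bay of the plywood V-rack, one to a bay in any order, drawing back a jaw where it is in the way. Then push that bay's jaw up gently by its orange handle, feeling for the stop, so that the prop is fully home and centred against both faces of its V, and leave the jaw up against it. Leave the pots, vase and brush where they are.

Things in the scene. Friction and masses are not known exactly. Their poses are not given: they have to be found in the camera images.
- bay1 (a point): V-bay 1 of 4 in the fixed plywood rack (1 leftmost, 92 mm apart): apex of the V, on top of the rack's base (12 mm thick, 250 x 396). x points into the V (away from the robot), y left. Two upright white faces, 55 mm high, 90 degrees apart, meet here; mouth 84 mm wide, open to -x. A prop of radius r touching both faces has its axis at x = -1.414 r, y = 0 here.
- jaw1: sliding jaw of bay 1, black pad 50 mm wide, 2 to 42 mm above the base's top. Origin: foot of the pad's face; the face looks to +x, axes as the bay's. Slides along the bay's x only, from x = -0.110 (drawn back towards the robot, bay open) to -0.040; starts partly or fully pushed in, takes about 6 N to slide and stays where it is left.
- handle1 (a point): grip point on the upright orange handle of jaw 1: 18 mm wide (y), 24 mm long (x); its top is 19 mm above this point and it is clear for 40 mm below it. 57 mm behind the jaw's face.
- bay2 (a point): V-bay 2 of 4 in the fixed plywood rack (1 leftmost, 92 mm apart): apex of the V, on top of the rack's base (12 mm thick, 250 x 396). x points into the V (away from the robot), y left. Two upright white faces, 55 mm high, 90 degrees apart, meet here; mouth 84 mm wide, open to -x. A prop of radius r touching both faces has its axis at x = -1.414 r, y = 0 here.
- jaw2: sliding jaw of bay 2, black pad 50 mm wide, 2 to 42 mm above the base's top. Origin: foot of the pad's face; the face looks to +x, axes as the bay's. Slides along the bay's x only, from x = -0.110 (drawn back towards the robot, bay open) to -0.040; starts partly or fully pushed in, takes about 6 N to slide and stays where it is left.
- handle2 (a point): grip point on the upright orange handle of jaw 2: 18 mm wide (y), 24 mm long (x); its top is 19 mm above this point and it is clear for 40 mm below it. 57 mm behind the jaw's face.
- bay3 (a point): V-bay 3 of 4 in the fixed plywood rack (1 leftmost, 92 mm apart): apex of the V, on top of the rack's base (12 mm thick, 250 x 396). x points into the V (away from the robot), y left. Two upright white faces, 55 mm high, 90 degrees apart, meet here; mouth 84 mm wide, open to -x. A prop of radius r touching both faces has its axis at x = -1.414 r, y = 0 here.
- jaw3: sliding jaw of bay 3, black pad 50 mm wide, 2 to 42 mm above the base's top. Origin: foot of the pad's face; the face looks to +x, axes as the bay's. Slides along the bay's x only, from x = -0.110 (drawn back towards the robot, bay open) to -0.040; starts partly or fully pushed in, takes about 6 N to slide and stays where it is left.
- handle3 (a point): grip point on the upright orange handle of jaw 3: 18 mm wide (y), 24 mm long (x); its top is 19 mm above this point and it is clear for 40 mm below it. 57 mm behind the jaw's face.
- bay4 (a point): V-bay 4 of 4 in the fixed plywood rack (1 leftmost, 92 mm apart): apex of the V, on top of the rack's base (12 mm thick, 250 x 396). x points into the V (away from the robot), y left. Two upright white faces, 55 mm high, 90 degrees apart, meet here; mouth 84 mm wide, open to -x. A prop of radius r touching both faces has its axis at x = -1.414 r, y = 0 here.
- jaw4: sliding jaw of bay 4, black pad 50 mm wide, 2 to 42 mm above the base's top. Origin: foot of the pad's face; the face looks to +x, axes as the bay's. Slides along the bay's x only, from x = -0.110 (drawn back towards the robot, bay open) to -0.040; starts partly or fully pushed in, takes about 6 N to slide and stays where it is left.
- handle4 (a point): grip point on the upright orange handle of jaw 4: 18 mm wide (y), 24 mm long (x); its top is 19 mm above this point and it is clear for 40 mm below it. 57 mm behind the jaw's face.
- prop_a: tubular kiln prop of pale fired clay, 48 mm in diameter, 100 mm tall, standing on end, 0.2 to 0.6 kg; origin at the centre of its underside, z along its axis. May be absent. Smooth against jaw and V faces.
- prop_b: tubular kiln prop of pale fired clay, 56 mm in diameter, 100 mm tall, standing on end, 0.2 to 0.6 kg; origin at the centre of its underside, z along its axis. May be absent. Smooth against jaw and V faces.
- prop_c: tubular kiln prop of pale fired clay, 64 mm in diameter, 100 mm tall, standing on end, 0.2 to 0.6 kg; origin at the centre of its underside, z along its axis. May be absent. Smooth against jaw and V faces.
- prop_d: tubular kiln prop of pale fired clay, 56 mm in diameter, 100 mm tall, standing on end, 0.2 to 0.6 kg; origin at the centre of its underside, z along its axis. May be absent. Smooth against jaw and V faces.
- prop_e: tubular kiln prop of pale fired clay, 64 mm in diameter, 100 mm tall, standing on end, 0.2 to 0.6 kg; origin at the centre of its underside, z along its axis. May be absent. Smooth against jaw and V faces.
- vase: bisque vase 84 mm wide, 130 mm tall; not to be disturbed
- cup: pale clay cup 76 mm wide, 80 mm tall; not to be disturbed
- bowl: blue bowl 140 mm wide, 55 mm tall; not to be disturbed
- wash_pot: white two-handled pot 100 mm wide, 70 mm tall; not to be disturbed
- brush: flat brush lying on the table between the robot and the rack; not to be disturbed

How it is judged:
By the outcome, as a careful person would: the job done as asked, in the order asked, and still so for the second after the job is handed in, with the robot touching nothing.
Of prop_a, prop_b, prop_c, prop_d, prop_e only 3 to 4 are there at a start; the rules pass over those that are not, and their reading is None.
At some moment in a run one of prop_a, prop_b, prop_c, prop_d, prop_e may be knocked a few centimetres aside while the robot is not near it.
It also fails if it takes over 210 s, if anything falls off the work surface, if the arm or the gripper's body presses on something with over 40 N, if the wrist force passes 120 N, or if a joint passes its speed limit or range.

## Robot

A 7-joint arm with a two-finger parallel gripper is mounted at the origin on the work surface. World frame = base frame: x ahead of the robot, y to its left, z up, the work surface at z = 0. Lengths are in m, angles in rad, forces in N, time in s.
With the tool pointing down it reaches from about 0.4 to 0.875 m from the base axis. Payload 4.4 kg.
Tool frame: the origin (TCP) lies midway between the tips of the shut fingers; the grasp point (between the pads) lies 19 mm behind it (r.grasp_offset is the distance from the TCP to the grasp point, in m); z points along the fingers, y is the line along which they close (so a half turn about z gives the same grasp; the last joint's range is limited). The gripper opens to 85 mm and grips with 20 to 120 N. Pads are 22 mm wide; open, the fingers measure 114 mm over their backs; the gripper's body (76 mm by 85 mm) begins 54 mm behind the grasp point. The pads swing forward as they close: fully open they stand 13 mm farther back than shut.
Start: joints at [1.227, 0.628, 0.038, 1.517, -0.027, 0.996, -0.02], TCP at [0.178, -0.625, 0.231] pointing down, gripper open.
Joint ranges: [-3.06, 3.06], [-0.37, 2.12], [-1.25, 1.32], [0.18, 2.47], [-1.1, 4.24], [0.23, 1.98], [-2.94, 2.94]. Speed limits (rad/s): [2.57, 2.57, 3.14, 3.14, 3.14, 3.14, 3.14].

## Interface

Orientations are given as a 3x3 rotation matrix whose columns are the frame's x, y, z axes.
In Python, from rig import r gives the robot as it stands.
- The arm moves only by the shell command python3 -m crank 'ROWS'. ROWS is JSON, a list that holds one entry, the list of rows, each a list of 7 numbers: the finger opening in m, from 0 to 0.0854, then the shift along the world's x, y, z in m, then the turn, a rotation vector about the world's x, y, z in rad. A call has 1 to 8 rows; each row is the pose to reach, as a shift and turn from the pose commanded when the call began; what a row does not reach only later rows make up. A row lasts 1/8 s, in which the tool goes at most 62.5 mm and 10.7 degrees, less where a joint would pass 70% of its speed; a pose out of reach is approached as far as the arm can. A call with a gripper value outside its range is refused whole. The fingers move at their own pace and stop on an object; the grip force is fixed at half the most. Time passes only in rows, so rows that repeat a pose let the fingers close. It gives the time, the measured TCP pose, the force, the opening and the grip force at its end, in the units of the state.
- r.observe(): the state, without advancing time (a new reading comes with each control period).
- r.read_camera(name): name is "scene" or "top"; returns a dict with "color" (420x560x3 uint8, red, green, blue), "depth" (420x560 float32, m along the optical axis (not along the pixel's ray), 0 where there is no reading), "fx", "fy", "cx", "cy" (pixels), "k1" (the pictures are not rectified: a ray, as slopes to the right and down, at radius r is drawn at 1 + k1 r^2 times it, then the intrinsics apply), "xyz" and "rotation" of the camera in the world. Camera axes: x right, y down, z forward; pixel columns grow to the right and rows downward; lengths in m; the calibration is good to about 2 mm. A picture is of the moment at which its call begins.
- r.job_done(): hands the job in; it is judged then, once.
The state is a dict: "t": time; "joints": joint angles; "qd": joint speeds; "joint_efforts": joint torques, N m; "tcp_pos": TCP position; "eef_rot": TCP orientation; "contact_force": force on the tool from outside, world axes, zero at the start; "wrist_torque": the same for the moment, N m; "opening": finger opening in m; "gripper_force": force on a finger pad.
Only numpy, scipy, OpenCV 4.12 (cv2) and the standard library are available. Lean on these libraries where they do the work, as an engineer would, in place of code of your own. Each camera call takes 0.05 s, during which the arm holds its last target. There are 200 camera calls.

## Working session

There is one attempt and no reset: what is moved stays moved. The work goes in short steps, Python scripts to look and compute and a shell command to move; the robot and the scene stay as the last step left them, time stands still between calls to the robot, and variables do not carry over. Pictures are saved under pics/ and viewed, at most 14 in all, crops included, and the job is handed in when it is done.

```bash
ls; mkdir -p pics; cat > h.py <<'E'
import numpy as np, cv2
from rig import r
def cam(n):
    return r.read_camera(n)
def ray(c,u,v):
    x=(u-c['cx'])/c['fx']; y=(v-c['cy'])/c['fy']
    rd=np.hypot(x,y); s=rd
    for _ in range(20): s=rd/(1+c['k1']*s*s)
    k=s/rd if rd>0 else 1
    d=np.array([x*k,y*k,1.0]); return np.array(c['rotation'])@d
def onplane(c,u,v,z):
    d=ray(c,u,v); o=np.array(c['xyz']); return o+d*(z-o[2])/d[2]
def cloud(c):
    h,w=c['depth'].shape; V,U=np.mgrid[:h,:w].astype(float)
    x=(U-c['cx'])/c['fx']; y=(V-c['cy'])/c['fy']; rd=np.hypot(x,y)+1e-12; s=rd.copy()
    for _ in range(20): s=rd/(1+c['k1']*s*s)
    k=s/rd; D=np.stack([x*k,y*k,np.ones_like(x)],-1)*c['depth'][...,None]
    P=D@np.array(c['rotation']).T+np.array(c['xyz']); P[c['depth']==0]=np.nan; return P
E
python3 - <<'E'
from h import *
for n in('top','scene'):
    c=cam(n); cv2.imwrite(f'pics/{n}0.png',c['color'][...,::-1]); print(n,c['fx'],c['cx'],c['cy'],c['k1'],c['xyz'],np.round(c['rotation'],3).tolist())
s=r.observe(); print(s['t'],s['tcp_pos'],s['eef_rot'],s['opening'],r.grasp_offset)
E
```

```text
pics
top 390.2614339303916 283.5364681185153 207.5190235241706 -0.08997817095759719 [0.31050748 0.02749198 1.13121629] [[-0.027, -0.975, 0.222], [-1.0, 0.027, -0.001], [-0.005, -0.222, -0.975]]
scene 433.2716139865378 273.30971422631484 217.6481911342437 0.008020719453102006 [ 1.01280896 -0.39799157  1.13343827] [[0.672, 0.634, -0.383], [0.74, -0.581, 0.338], [-0.009, -0.511, -0.86]]
0.1 [ 0.17813225 -0.62454501  0.23048666] [[ 9.61679555e-01  2.74175526e-01 -4.62830210e-04]
 [ 2.74175917e-01 -9.61678187e-01  1.62186484e-03]
 [-4.18071038e-07 -1.68661115e-03 -9.99998578e-01]] 0.08519291170965657 0.0187
```

View pics/top0.png

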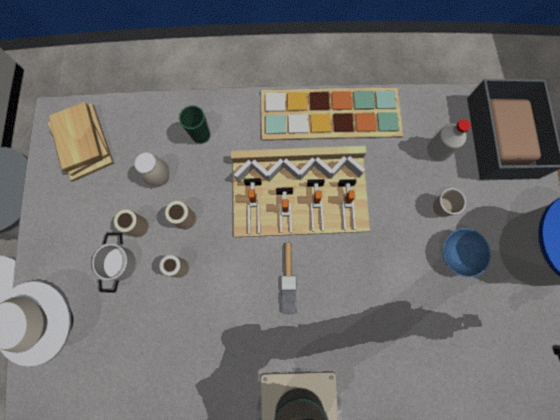

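View pics/scene0.png

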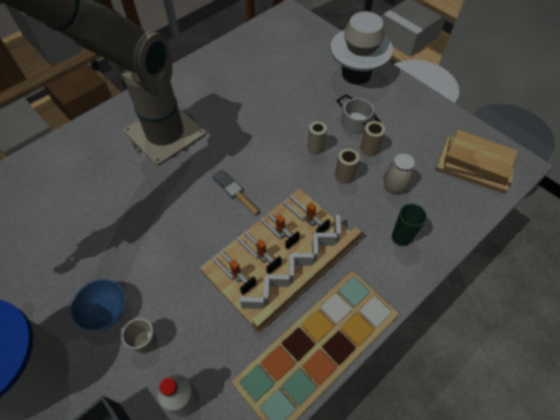

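Top view: three tubular props at (125,222), (177,213) and (171,266). The vase is at (150,165), the wash pot at (110,263) and the cup at (452,203). The rack spans (233–368, 150–235) and its orange handles are at about (252,195), (285,205), (318,197) and (350,196).

```bash
cat >> h.py <<'E'
def props(c,seeds=None):
    P=cloud(c); m=(np.abs(P[...,2]-0.1)<0.012)&(P[...,0]>0.1)&(P[...,0]<0.95)&(np.abs(P[...,1])<0.8)
    n,L,st,ce=cv2.connectedComponentsWithStats(m.astype(np.uint8))
    for i in range(1,n):
        if st[i,4]<60: continue
        q=P[L==i]; 
        (x,y),rad=cv2.minEnclosingCircle(q[:,:2].astype(np.float32)); print('top',np.round(ce[i]),st[i,4],'c',round(x,4),round(y,4),'r',round(rad,4),'z',np.round(np.nanmedian(q[:,2]),4))
def handles(c,z=None):
    hsv=cv2.cvtColor(c['color'],cv2.COLOR_RGB2HSV); P=cloud(c)
    m=((hsv[...,0]<14)&(hsv[...,1]>150)&(hsv[...,2]>90)).astype(np.uint8)
    m&=((P[...,0]>.3)&(P[...,0]<.62)&(np.abs(P[...,1])<.3)).astype(np.uint8)
    n,L,st,ce=cv2.connectedComponentsWithStats(m)
    for i in range(1,n):
        if st[i,4]<15: continue
        q=P[L==i]; zt=np.nanpercentile(q[:,2],90); t=q[q[:,2]>zt-.006]
        print('handle',np.round(ce[i]),st[i,4],'ztop',round(zt,4),'xy mid',np.round((t.min(0)+t.max(0))/2,4),'ext',np.round(t.max(0)-t.min(0),3))
E
python3 - <<'E'
from h import *
for n in('top','scene'):
    c=cam(n); print(n); props(c); handles(c)
    P=cloud(c)
    # V tops: z ~ 0.067
    m=(np.abs(P[...,2]-.067)<.006)&(P[...,0]>.4)&(P[...,0]<.75)&(np.abs(P[...,1])<.3)
    g=(c['color'].astype(int).max(-1)>130)
    q=P[m&g]; print(len(q)); 
    if n=='top':
        for u,v in [(236,173),(267,175),(275,165),(285,160),(305,165),(325,160),(365,165)]: print(u,v,np.round(P[v,u],4))
    cc=cv2.resize(c['color'][145:245,220:380] if n=='top' else c['color'][180:330,195:365],None,fx=5 if n=='top' else 4.5,fy=5 if n=='top' else 4,interpolation=cv2.INTER_CUBIC)
    cv2.imwrite(f'pics/{n}c.png',cv2.convertScaleAbs(cc[...,::-1],alpha=1.6))
E
```

```text
top
top [500. 138.] 534 c 0.7796 -0.6789 r 0.1723 z 0.0998
top [537. 111.] 659 c 0.784 -0.6865 r 0.1599 z 0.0993
top [190. 114.] 107 c 0.8168 0.2838 r 0.0311 z 0.1005
top [198. 130.] 73 c 0.7983 0.2748 r 0.0336 z 0.0979
top [444. 143.] 125 c 0.7369 -0.4557 r 0.0376 z 0.1007
top [153. 170.] 198 c 0.6763 0.4041 r 0.0358 z 0.0988
top [251. 193.] 60 c 0.5902 0.1146 r 0.0132 z 0.095
top [177. 212.] 443 c 0.5424 0.3194 r 0.0328 z 0.0991
top [125. 221.] 437 c 0.5206 0.4629 r 0.0333 z 0.0988
top [525. 252.] 362 c 0.4172 -0.6899 r 0.1059 z 0.1011
top [170. 265.] 352 c 0.3985 0.3334 r 0.0287 z 0.0991
handle [251. 194.] 40 ztop 0.0974 xy mid [0.5882 0.1152 0.095 ] ext [0.02  0.016 0.007]
handle [317. 195.] 36 ztop 0.0984 xy mid [ 0.5801 -0.0675  0.0959] ext [0.021 0.015 0.007]
handle [350. 195.] 37 ztop 0.0974 xy mid [ 0.5775 -0.1597  0.0964] ext [0.021 0.016 0.009]
handle [285. 203.] 31 ztop 0.0981 xy mid [0.5574 0.0237 0.0965] ext [0.02  0.014 0.007]
701
236 173 [0.6575 0.16   0.0676]
267 175 [0.6483 0.0713 0.0695]
275 165 [0.6784 0.0479 0.0674]
285 160 [0.6927 0.0188 0.0675]
305 165 [ 0.6762
[... 348 characters left out ...]
0308 z 0.1004
top [407. 228.] 110 c 0.8153 0.2713 r 0.0337 z 0.0997
top [261. 244.] 61 c 0.5867 -0.0675 r 0.0126 z 0.0962
top [234. 264.] 63 c 0.5834 -0.1618 r 0.0131 z 0.0968
top [ 37. 379.] 494 c 0.4578 -0.6926 r 0.1005 z 0.0999
top [186. 402.] 89 c 0.7562 -0.4569 r 0.036 z 0.0995
top [ 92. 411.] 102 c 0.6482 -0.6162 r 0.0265 z 0.1012
handle [311. 206.] 34 ztop 0.0995 xy mid [0.5956 0.1144 0.0975] ext [0.018 0.018 0.008]
handle [280. 218.] 39 ztop 0.1004 xy mid [0.565  0.0223 0.0989] ext [0.022 0.014 0.009]
handle [260. 243.] 42 ztop 0.0994 xy mid [ 0.5865 -0.0701  0.0981] ext [0.019 0.016 0.009]
handle [234. 264.] 44 ztop 0.0997 xy mid [ 0.5849 -0.1617  0.0981] ext [0.019 0.016 0.008]
407
```

View pics/topc.png

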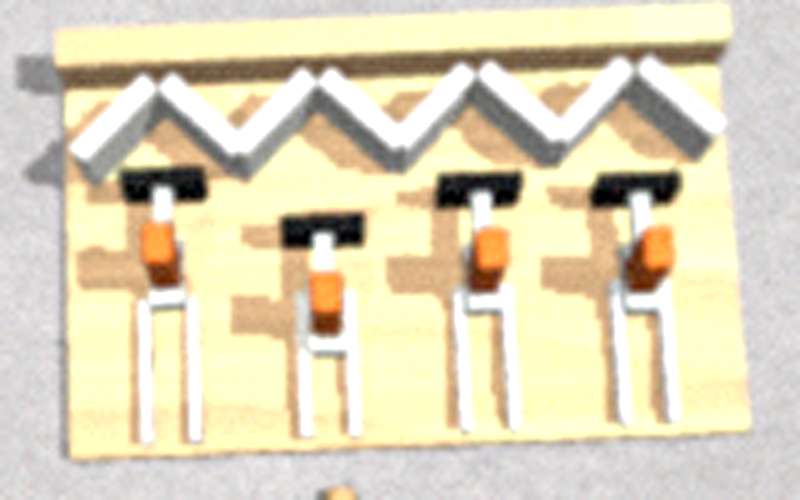

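View pics/scenec.png

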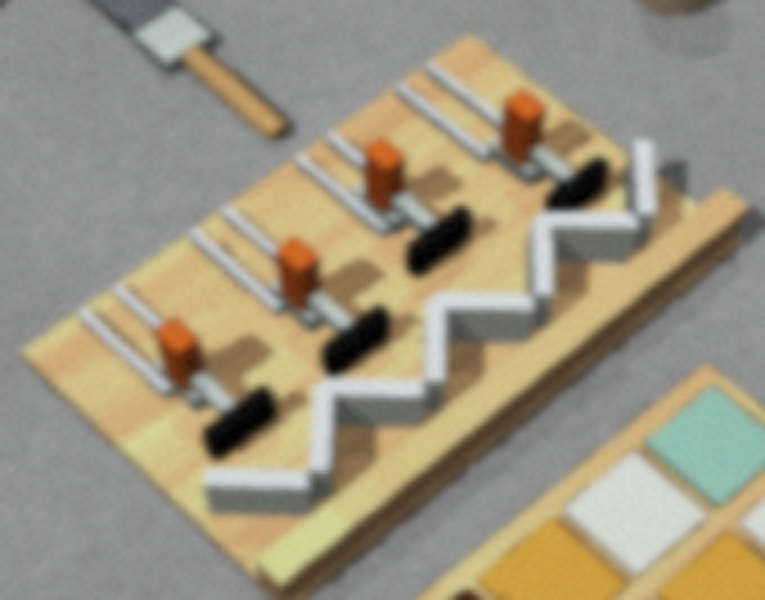

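The crops show all four jaws partly pushed in. The V apexes are near (160,92), (318,92), (478,85) and (635,78) in the top crop, and near (635,215), (533,297), (427,381) and (311,470) in the scene crop.

```bash
python3 - <<'E'
from h import *
T=cam('top');S=cam('scene')
a=[(160,92),(318,92),(478,83),(635,77)]; b=[(635,215),(533,297),(427,381),(311,470)]
A=np.array([onplane(T,220+u/5,145+v/5,.067) for u,v in a]); B=np.array([onplane(S,195+u/4.5,180+v/4,.067) for u,v in b])
print(np.round(A,4));print(np.round(B,4))
M=(A+B)/2; p=np.polyfit(M[:,1],M[:,0],1); print(p)
for c,pts in((T,[(70,460),(750,430)]),):
    e=[onplane(c,220+u/5,145+v/5,.012) for u,v in pts]; print(np.round(e,4), (e[0]-e[1])[:2])
E
```

```text
[[ 0.6853  0.114   0.067 ]
 [ 0.6827  0.0231  0.067 ]
 [ 0.6856 -0.0691  0.067 ]
 [ 0.6869 -0.1599  0.067 ]]
[[ 0.6949  0.1151  0.067 ]
 [ 0.6971  0.0235  0.067 ]
 [ 0.6987 -0.0661  0.067 ]
 [ 0.6988 -0.1577  0.067 ]]
[-0.01149568  0.69100613]
[[ 0.4816  0.1726  0.012 ]
 [ 0.4881 -0.2231  0.012 ]] [-0.00656166  0.39568941]
```

```bash
python3 -m crank '[[[0.05,0.405,0.5555,0,0,0,-0.262],[0.05,0.405,0.5555,0,0,0,-0.262],[0.05,0.405,0.5555,0,0,0,-0.262],[0.05,0.405,0.5555,0,0,0,-0.262],[0.05,0.405,0.5555,0,0,0,-0.262],[0.05,0.405,0.5555,0,0,0,-0.262],[0.05,0.405,0.5555,0,0,0,-0.262],[0.05,0.405,0.5555,0,0,0,-0.262]]]'
```

```text
t: 1.3
tcp_pos: [0.474, -0.2194, 0.2316]
eef_rot: [[1.0, 0.016, 0.001], [0.016, -1.0, -0.0], [0.001, 0.0, -1.0]]
contact_force: [0.1, -0.7, -0.2]
opening: 0.0505
gripper_force: 0.0
```

```bash
python3 -m crank '[[[0.05,0.109,0.15,-0.09,0,0,0],[0.05,0.109,0.15,-0.09,0,0,0],[0.05,0.109,0.15,-0.09,0,0,0],[0.05,0.109,0.15,-0.09,0,0,0],[0.05,0.109,0.15,-0.09,0,0,0],[0.05,0.109,0.15,-0.09,0,0,0]]]'
python3 - <<'E'
from h import *
for n in('top','scene'):
    c=cam(n); im=c['color'][130:250,200:400] if n=='top' else c['color'][150:330,170:380]
    im=cv2.resize(im,(800,480) if n=='top' else (700,600),interpolation=cv2.INTER_CUBIC); cv2.imwrite(f'pics/{n}1.png',cv2.convertScaleAbs(im[...,::-1],alpha=1.5))
E
```

```text
t: 2.05
tcp_pos: [0.5813, -0.0736, 0.1421]
eef_rot: [[1.0, 0.013, 0.0], [0.013, -1.0, -0.002], [0.0, 0.002, -1.0]]
contact_force: [0.2, -0.1, 0.7]
opening: 0.0498
gripper_force: 0.0
```

View pics/scene1.png

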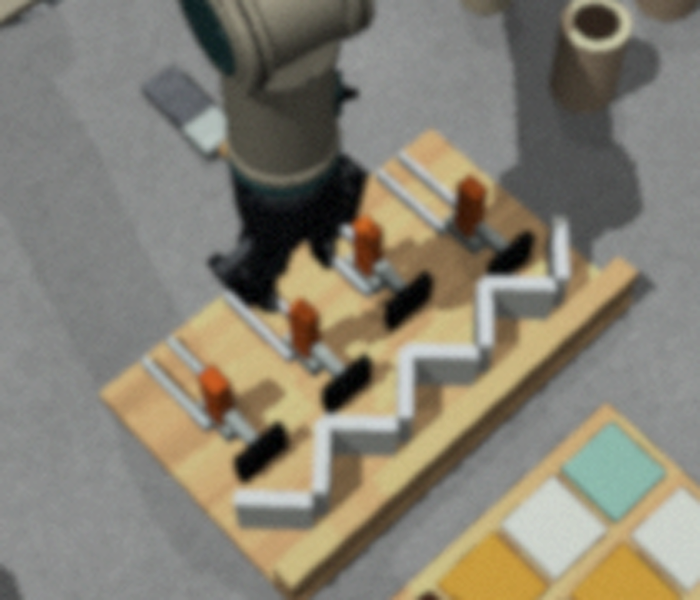

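The scene view shows the open gripper over the bay 3 handle at about (300,320), lined up with it. I'll lower, close and draw the jaw back.

```bash
python3 -m crank '[[[0.05,0,0,-0.04,0,0,0],[0.05,0,0,-0.08,0,0,0],[0.05,0,0,-0.08,0,0,0],[0.02,0,0,-0.08,0,0,0],[0.0,0,0,-0.08,0,0,0],[0.0,0,0,-0.08,0,0,0],[0.0,0,0,-0.08,0,0,0],[0.0,0,0,-0.08,0,0,0]]]'
python3 -m crank '[[[0.0,-0.008,0,0,0,0,0],[0.0,-0.018,0,0,0,0,0],[0.0,-0.026,0,0,0,0,0],[0.0,-0.032,0,0,0,0,0],[0.0,-0.038,0,0,0,0,0],[0.0,-0.044,0,0,0,0,0],[0.0,-0.048,0,0,0,0,0],[0.0,-0.048,0,0,0,0,0]]]'
```

```text
t: 3.15
tcp_pos: [0.5831, -0.0686, 0.0636]
eef_rot: [[1.0, 0.017, 0.003], [0.017, -1.0, 0.003], [0.003, -0.003, -1.0]]
contact_force: [-0.3, 5.0, 3.8]
opening: 0.0172
gripper_force: 59.1
t: 4.15
tcp_pos: [0.5376, -0.0692, 0.0636]
eef_rot: [[1.0, 0.017, 0.008], [0.017, -1.0, 0.002], [0.008, -0.002, -1.0]]
contact_force: [5.0, 4.4, 0.6]
opening: 0.0175
gripper_force: 59.5
```

```bash
python3 -m crank '[[[0.0,-0.003,0,0,0,0,0],[0.0,-0.005,0,0,0,0,0],[0.0,-0.005,0,0,0,0,0]]]'; python3 -m crank '[[[0.0,-0.003,0,0,0,0,0],[0.0,-0.005,0,0,0,0,0],[0.0,-0.005,0,0,0,0,0]]]';python3 -m crank '[[[0.0,-0.003,0,0,0,0,0],[0.0,-0.003,0,0,0,0,0],[0.0,-0.003,0,0,0,0,0]]]'
```

```text
t: 4.53
tcp_pos: [0.533, -0.0693, 0.0636]
eef_rot: [[1.0, 0.017, 0.009], [0.017, -1.0, 0.001], [0.009, -0.001, -1.0]]
contact_force: [5.4, 3.6, 0.1]
opening: 0.0171
gripper_force: 59.4
t: 4.9
tcp_pos: [0.5281, -0.0694, 0.0636]
eef_rot: [[1.0, 0.017, 0.009], [0.017, -1.0, 0.001], [0.009, -0.001, -1.0]]
contact_force: [5.0, 4.4, 0.0]
opening: 0.0173
gripper_force: 59.4
t: 5.28
tcp_pos: [0.5262, -0.0694, 0.0636]
eef_rot: [[1.0, 0.017, 0.011], [0.017, -1.0, 0.001], [0.011, -0.001, -1.0]]
contact_force: [6.9, 4.8, -2.3]
opening: 0.0174
gripper_force: 59.3
```

```bash
python3 -m crank '[[[0.05,0.002,0,0,0,0,0],[0.05,0.002,0,0,0,0,0],[0.05,0.002,0,0.03,0,0,0],[0.05,0.002,0,0.06,0,0,0],[0.05,0.034,0.06,0.06,0,0,0],[0.05,0.037,0.092,0.06,0,0,0],[0.05,0.037,0.092,0.03,0,0,0],[0.05,0.037,0.092,0,0,0,0]]]'
python3 -m crank '[[[0.05,0,0,0,0,0,0],[0.0,0,0,0,0,0,0],[0.0,0,0,0,0,0,0],[0.0,0,0,0,0,0,0],[0.0,-0.006,0,0,0,0,0],[0.0,-0.014,0,0,0,0,0],[0.0,-0.022,0,0,0,0,0],[0.0,-0.024,0,0,0,0,0]]]'
python3 -m crank '[[[0.0,-0.003,0,0,0,0,0],[0.0,-0.006,0,0,0,0,0],[0.0,-0.006,0,0,0,0,0]]]'
```

```text
t: 6.28
tcp_pos: [0.558, 0.0213, 0.0613]
eef_rot: [[1.0, 0.017, 0.001], [0.017, -1.0, -0.0], [0.001, 0.0, -1.0]]
contact_force: [0.7, -1.5, -0.0]
opening: 0.0498
gripper_force: 0.0
t: 7.28
tcp_pos: [0.5374, 0.0228, 0.0629]
eef_rot: [[1.0, 0.016, 0.008], [0.016, -1.0, 0.002], [0.008, -0.002, -1.0]]
contact_force: [5.7, 5.1, -2.4]
opening: 0.0168
gripper_force: 58.9
t: 7.65
tcp_pos: [0.5314, 0.0227, 0.0629]
eef_rot: [[1.0, 0.016, 0.007], [0.016, -1.0, 0.002], [0.007, -0.002, -1.0]]
contact_force: [5.0, 4.5, -1.0]
opening: 0.0169
gripper_force: 59.0
```

```bash
python3 -m crank '[[[0.0,-0.003,0,0,0,0,0],[0.0,-0.006,0,0,0,0,0],[0.0,-0.006,0,0,0,0,0]]]'
python3 -m crank '[[[0.05,0.001,0,0,0,0,0],[0.05,0.001,0,0,0,0,0],[0.05,0.001,0,0.03,0,0,0],[0.05,0.001,0,0.06,0,0,0],[0.05,0.04,0.05,0.06,0,0,0],[0.05,0.068,0.092,0.06,0,0,0],[0.05,0.068,0.092,0.03,0,0,0],[0.05,0.068,0.092,0,0,0,0]]]'
python3 -m crank '[[[0.05,0,0,0,0,0,0],[0.0,0,0,0,0,0,0],[0.0,0,0,0,0,0,0],[0.0,0,0,0,0,0,0],[0.0,-0.008,0,0,0,0,0],[0.0,-0.02,0,0,0,0,0],[0.0,-0.034,0,0,0,0,0],[0.0,-0.048,0,0,0,0,0]]]'
python3 -m crank '[[[0.0,-0.006,0,0,0,0,0],[0.0,-0.012,0,0,0,0,0],[0.0,-0.012,0,0,0,0,0]]]'
```

```text
t: 8.02
tcp_pos: [0.5255, 0.0226, 0.0629]
eef_rot: [[1.0, 0.016, 0.008], [0.016, -1.0, 0.002], [0.008, -0.002, -1.0]]
contact_force: [4.5, 5.2, -1.6]
opening: 0.0178
gripper_force: 59.1
t: 9.02
tcp_pos: [0.59, 0.1133, 0.0609]
eef_rot: [[1.0, 0.017, 0.001], [0.017, -1.0, -0.0], [0.001, 0.0, -1.0]]
contact_force: [-0.1, -0.2, -0.3]
opening: 0.0499
gripper_force: 0.0
t: 10.02
tcp_pos: [0.5458, 0.1149, 0.063]
eef_rot: [[1.0, 0.016, 0.009], [0.016, -1.0, 0.003], [0.009, -0.003, -1.0]]
contact_force: [8.2, 3.5, -5.6]
opening: 0.0172
gripper_force: 59.1
t: 10.4
tcp_pos: [0.5327, 0.1147, 0.063]
eef_rot: [[1.0, 0.016, 0.006], [0.016, -1.0, 0.003], [0.007, -0.003, -1.0]]
contact_force: [3.4, 3.6, -0.9]
opening: 0.0172
gripper_force: 59.6
```

```bash
python3 -m crank '[[[0.0,-0.004,0,0,0,0,0],[0.0,-0.007,0,0,0,0,0],[0.0,-0.007,0,0,0,0,0]]]'
python3 -m crank '[[[0.05,0.001,0,0,0,0,0],[0.05,0.001,0,0,0,0,0],[0.05,0.001,0,0.05,0,0,0],[0.085,-0.02,0.04,0.1,0,0,0],[0.085,-0.06,0.09,0.12,0,0,0],[0.085,-0.1,0.14,0.12,0,0,0],[0.085,-0.124,0.19,0.12,0,0,0],[0.085,-0.124,0.218,0.12,0,0,0]]]'
python3 - <<'E'
from h import *
for n in('top','scene'):
    c=cam(n); print(n); props(c); handles(c)
E
```

```text
t: 10.78
tcp_pos: [0.5263, 0.1146, 0.063]
eef_rot: [[1.0, 0.016, 0.007], [0.016, -1.0, 0.003], [0.008, -0.003, -1.0]]
contact_force: [5.2, 3.9, -3.2]
opening: 0.0174
gripper_force: 59.4
t: 11.78
tcp_pos: [0.3955, 0.3339, 0.1818]
eef_rot: [[1.0, 0.021, -0.002], [0.021, -1.0, 0.001], [-0.002, -0.001, -1.0]]
contact_force: [1.4, -0.0, 0.6]
opening: 0.0852
gripper_force: 0.0
top
top [500. 138.] 540 c 0.7784 -0.6787 r 0.1728 z 0.0994
top [537. 112.] 670 c 0.7834 -0.6871 r 0.159 z 0.0994
top [190. 114.] 109 c 0.8129 0.2818 r 0.032 z 0.1016
top [198. 129.] 73 c 0.7981 0.2747 r 0.0336 z 0.1004
top [444. 144.] 124 c 0.7374 -0.4561 r 0.0378 z 0.1004
top [153. 170.] 196 c 0.6749 0.4039 r 0.0347 z 0.0988
top [177. 212.] 443 c 0.5415 0.3191 r 0.0327 z 0.0993
top [126. 220.] 408 c 0.5213 0.4634 r 0.0329 z 0.0988
top [525. 251.] 360 c 0.4172 -0.6904 r 0.1059 z 0.1011
top [170. 270.] 142 c 0.3896 0.3323 r 0.0266 z 0.0989
handle [350. 195.] 35 ztop 0.0983 xy mid [ 0.5784 -0.159   0.0959] ext [0.02  0.014 0.007]
handle [285. 216.] 29 ztop 0.0984 xy mid [0.5254 0.0221 0.0962] ext [0.021 0.014 0.007]
ha
[... 426 characters left out ...]
0.2885 r 0.031 z 0.1005
top [407. 228.] 108 c 0.8152 0.2714 r 0.0337 z 0.1005
top [234. 264.] 64 c 0.5844 -0.1609 r 0.0131 z 0.0967
top [ 37. 379.] 484 c 0.458 -0.6929 r 0.1005 z 0.1003
top [186. 402.] 86 c 0.7561 -0.4569 r 0.036 z 0.0999
top [112. 408.] 60 c 0.6733 -0.581 r 0.0311 z 0.0998
top [ 92. 411.] 96 c 0.6485 -0.6166 r 0.0257 z 0.1002
handle [295. 192.] 35 ztop 0.0999 xy mid [0.5314 0.1125 0.0986] ext [0.02  0.015 0.008]
handle [272. 211.] 38 ztop 0.0992 xy mid [0.5318 0.0214 0.0976] ext [0.02  0.016 0.008]
handle [247. 230.] 40 ztop 0.0996 xy mid [ 0.5305 -0.0705  0.0973] ext [0.02  0.017 0.007]
handle [234. 264.] 46 ztop 0.1 xy mid [ 0.585  -0.1614  0.0986] ext [0.018 0.015 0.009]
```

```bash
python3 -m crank '[[[0.085,0.005,0,-0.04,0,0,0],[0.085,0.005,0,-0.08,0,0,0],[0.085,0.005,0,-0.115,0,0,0],[0.085,0.005,0,-0.121,0,0,0],[0.0,0.005,0,-0.121,0,0,0],[0.0,0.005,0,-0.121,0,0,0],[0.0,0.005,0,-0.121,0,0,0],[0.0,0.005,0,-0.121,0,0,0]]]'
python3 -m crank '[[[0.0,0,0,0.03,0,0,0],[0.0,0,0,0.06,0,0,0],[0.0,0,0,0.1,0,0,0],[0.0,0,0,0.13,0,0,0],[0.0,0,0,0.15,0,0,0],[0.0,0,0,0.15,0,0,0]]]'
```

```text
t: 12.88
tcp_pos: [0.4049, 0.3315, 0.0619]
eef_rot: [[1.0, 0.016, 0.002], [0.016, -1.0, 0.002], [0.002, -0.002, -1.0]]
contact_force: [-0.3, -1.3, 6.9]
opening: 0.0551
gripper_force: 63.6
t: 13.62
tcp_pos: [0.4043, 0.3314, 0.2117]
eef_rot: [[1.0, 0.016, 0.002], [0.016, -1.0, 0.002], [0.002, -0.002, -1.0]]
contact_force: [-0.2, -0.1, -3.9]
opening: 0.0544
gripper_force: 64.8
```

```bash
python3 -m crank '[[[0.0,0.025,-0.04,0,0,0,0],[0.0,0.055,-0.09,0,0,0,0],[0.0,0.085,-0.14,0,0,0,0],[0.0,0.115,-0.19,0,0,0,0],[0.0,0.15,-0.245,0,0,0,0],[0.0,0.18,-0.3,0,0,0,0],[0.0,0.21,-0.35,0,0,0,0],[0.0,0.23,-0.38,0,0,0,0]]]'
python3 -m crank '[[[0.0,0.013,-0.02,0,0,0,0],[0.0,0.013,-0.02,-0.02,0,0,0],[0.0,0.013,-0.02,-0.05,0,0,0],[0.0,0.013,-0.02,-0.08,0,0,0],[0.0,0.013,-0.02,-0.11,0,0,0],[0.0,0.013,-0.02,-0.125,0,0,0],[0.0,0.013,-0.02,-0.125,0,0,0]]]'
```

```text
t: 14.62
tcp_pos: [0.6338, -0.0536, 0.2085]
eef_rot: [[1.0, 0.012, -0.002], [0.012, -1.0, -0.002], [-0.002, 0.002, -1.0]]
contact_force: [0.6, 0.0, -3.3]
opening: 0.0546
gripper_force: 65.3
t: 15.5
tcp_pos: [0.6454, -0.0689, 0.0835]
eef_rot: [[1.0, 0.016, -0.004], [0.016, -1.0, 0.0], [-0.004, -0.0, -1.0]]
contact_force: [-0.4, -0.5, -2.8]
opening: 0.0551
gripper_force: 65.3
```

```bash
python3 -m crank '[[[0.0,0,0,-0.004,0,0,0],[0.0,0,0,-0.007,0,0,0],[0.0,0,0,-0.009,0,0,0],[0.0,0,0,-0.01,0,0,0],[0.0,0,0,-0.01,0,0,0]]]'
```

```text
t: 16.12
tcp_pos: [0.6469, -0.0691, 0.0754]
eef_rot: [[1.0, 0.016, 0.0], [0.016, -1.0, -0.0], [0.0, 0.0, -1.0]]
contact_force: [-0.5, 0.0, -3.0]
opening: 0.0551
gripper_force: 65.3
```

```bash
python3 -m crank '[[[0.0,0,0,-0.001,0,0,0],[0.0,0,0,-0.002,0,0,0],[0.0,0,0,-0.002,0,0,0]]]'
```

```text
t: 16.5
tcp_pos: [0.647, -0.0691, 0.0741]
eef_rot: [[1.0, 0.016, 0.001], [0.016, -1.0, 0.0], [0.001, -0.0, -1.0]]
contact_force: [-2.8, -0.1, 3.3]
opening: 0.0549
gripper_force: 65.8
```

```bash
python3 -m crank '[[[0.075,0,0,0.0,0,0,0],[0.075,0,0,0,0,0,0],[0.075,0,0,0,0,0,0],[0.075,0,0,0.03,0,0,0],[0.075,0,0,0.06,0,0,0],[0.05,0,0,0.075,0,0,0],[0.05,-0.06,0,0.075,0,0,0],[0.05,-0.12,0,0.065,0,0,0]]]'
python3 - <<'E'
from h import *
c=cam('top'); props(c); handles(c)
c=cam('scene');props(c)
im=cv2.resize(c['color'][150:330,170:380],(700,600),interpolation=cv2.INTER_CUBIC); cv2.imwrite('pics/scene2.png',cv2.convertScaleAbs(im[...,::-1],alpha=1.5))
E
```

```text
t: 17.5
tcp_pos: [0.5259, -0.0691, 0.1384]
eef_rot: [[1.0, 0.016, 0.002], [0.016, -1.0, -0.0], [0.002, 0.0, -1.0]]
contact_force: [-0.6, -0.2, -0.8]
opening: 0.0501
gripper_force: 0.0
top [499. 138.] 530 c 0.7785 -0.677 r 0.1716 z 0.0996
top [536. 110.] 635 c 0.7824 -0.6844 r 0.16 z 0.0991
top [190. 114.] 111 c 0.8143 0.2832 r 0.0315 z 0.1012
top [198. 130.] 76 c 0.7983 0.2748 r 0.0336 z 0.0997
top [444. 144.] 125 c 0.7374 -0.4562 r 0.0377 z 0.1006
top [153. 170.] 196 c 0.6757 0.4036 r 0.0357 z 0.0983
top [177. 212.] 441 c 0.5412 0.3197 r 0.0331 z 0.0988
top [125. 221.] 432 c 0.5214 0.4629 r 0.0326 z 0.0988
top [526. 252.] 363 c 0.4174 -0.6912 r 0.106 z 0.1003
handle [285. 215.] 39 ztop 0.0985 xy mid [0.5263 0.0221 0.0963] ext [0.02  0.014 0.007]
handle [252. 217.] 47 ztop 0.0977 xy mid [0.5237 0.1141 0.0957] ext [0.02  0.014 0.008]
top [375. 130.] 291 c 0.527 0.4618 r 0.0336 z 0.1002
top [348. 157.] 320 c 0.5459 0.3196 r 0.0341 z 0.1006
top [399. 173.] 212 c 0.6816 0.4024 r 0.0356 z 0.1
top [413. 213.] 127 c 0.8102 0.2859 r 0.0308 z 0.1005
top [406. 227.] 109 c 0.8158 0.2694 r 0.0336 z 0.1002
top [276. 262.] 101 c 0.6455 -0.0705 r 0.0273 z 0.1046
top [234. 264.] 64 c 0.5829 -0.1612 r 0.0135 z 0.0969
top [ 37. 379.] 492 c 0.4586 -0.6927 r 0.1003 z 0.1005
top [187. 401.] 81 c 0.758 -0.4554 r 0.035 z 0.0995
top [ 92. 411.] 94 c 0.6479 -0.6164 r 0.0266 z 0.1
```

View pics/scene2.png

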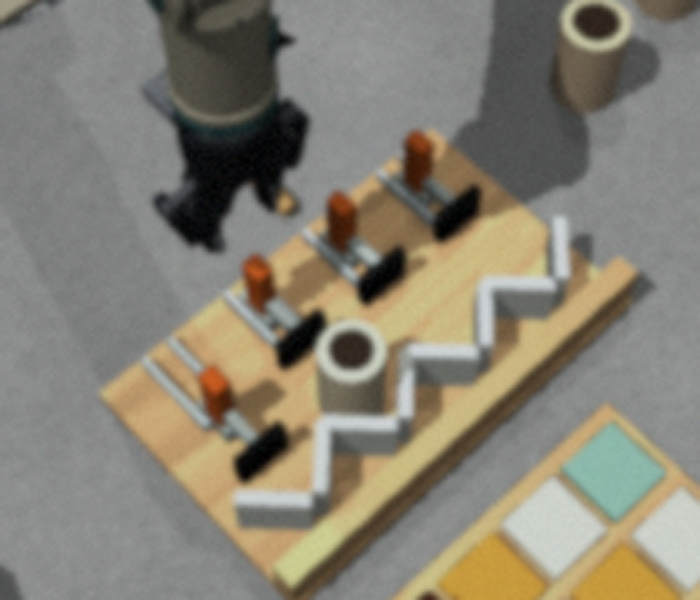

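The scene view shows the prop upright in bay 3 at (350,370), just short of the V faces, with the gripper over handle 3. Next I push jaw 3.

```bash
python3 -m crank '[[[0.05,0,0,-0.04,0,0,0],[0.05,0,0,-0.077,0,0,0],[0.05,0,0,-0.077,0,0,0],[0.0,0,0,-0.077,0,0,0],[0.0,0,0,-0.077,0,0,0],[0.0,0,0,-0.077,0,0,0],[0.0,0.006,0,-0.077,0,0,0],[0.0,0.013,0,-0.077,0,0,0]]]'
python3 -m crank '[[[0.0,0.005,0,0,0,0,0],[0.0,0.01,0,0,0,0,0],[0.0,0.015,0,0,0,0,0],[0.0,0.018,0,0,0,0,0],[0.0,0.021,0,0,0,0,0],[0.0,0.022,0,0,0,0,0]]]'
python3 -m crank '[[[0.0,0.001,0,0,0,0,0],[0.0,0.002,0,0,0,0,0],[0.0,0.003,0,0,0,0,0],[0.0,0.003,0,0,0,0,0]]]'
```

```text
t: 18.6
tcp_pos: [0.5383, -0.0692, 0.0628]
eef_rot: [[1.0, 0.015, -0.002], [0.015, -1.0, 0.0], [-0.002, -0.0, -1.0]]
contact_force: [-6.6, 0.4, 13.0]
opening: 0.0175
gripper_force: 60.3
t: 19.35
tcp_pos: [0.5602, -0.069, 0.0628]
eef_rot: [[1.0, 0.015, -0.003], [0.015, -1.0, 0.001], [-0.003, -0.001, -1.0]]
contact_force: [-6.4, 0.4, 13.6]
opening: 0.0173
gripper_force: 60.3
t: 19.85
tcp_pos: [0.5632, -0.0689, 0.0628]
eef_rot: [[1.0, 0.016, -0.002], [0.016, -1.0, 0.001], [-0.002, -0.001, -1.0]]
contact_force: [-6.1, 0.2, 12.8]
opening: 0.0175
gripper_force: 60.3
```

```bash
for i in 1 2; do python3 -m crank '[[[0.0,0.001,0,0,0,0,0],[0.0,0.002,0,0,0,0,0],[0.0,0.002,0,0,0,0,0]]]'; done | grep -E 'tcp_pos|contact'
```

```text
tcp_pos: [0.5651, -0.0689, 0.0628]
contact_force: [-6.5, 0.5, 12.5]
tcp_pos: [0.5672, -0.0688, 0.0628]
contact_force: [-6.8, 1.6, 11.6]
```

```bash
for i in 1 2; do python3 -m crank '[[[0.0,0.001,0,0,0,0,0],[0.0,0.002,0,0,0,0,0],[0.0,0.002,0,0,0,0,0]]]'; done | grep -E 'tcp_pos|contact'
```

```text
tcp_pos: [0.569, -0.0688, 0.0628]
contact_force: [-6.7, 2.5, 12.4]
tcp_pos: [0.5703, -0.0688, 0.0628]
contact_force: [-9.4, 1.5, 13.9]
```

```bash
for i in 1 2; do python3 -m crank '[[[0.0,0.001,0,0,0,0,0],[0.0,0.002,0,0,0,0,0],[0.0,0.002,0,0,0,0,0]]]'; done | grep -E 'tcp_pos|contact'
```

```text
tcp_pos: [0.5703, -0.0688, 0.0627]
contact_force: [-12.7, 0.3, 17.8]
tcp_pos: [0.5703, -0.0687, 0.0627]
contact_force: [-16.0, 0.5, 21.0]
```

```bash
python3 -m crank '[[[0.0,-0.005,0,0,0,0,0],[0.05,-0.005,0,0,0,0,0],[0.05,-0.005,0,0,0,0,0],[0.05,-0.005,0,0.06,0,0,0],[0.05,-0.005,0.02,0.115,0,0,0],[0.085,-0.015,0.08,0.12,0,0,0],[0.085,-0.02,0.14,0.12,0,0,0],[0.085,-0.025,0.2,0.12,0,0,0]]]'
python3 -m crank '[[[0.085,-0.003,0.06,0,0,0,0],[0.085,-0.006,0.12,0,0,0,0],[0.085,-0.006,0.17,0,0,0,0],[0.085,-0.006,0.19,0,0,0,0],[0.085,-0.006,0.19,0,0,0,0]]]'
python3 - <<'E'
from h import *
c=cam('top'); props(c); handles(c)
c=cam('scene');props(c);handles(c)
im=cv2.resize(c['color'][180:330,195:365],(760,600),interpolation=cv2.INTER_CUBIC); cv2.imwrite('pics/scene3.png',cv2.convertScaleAbs(im[...,::-1],alpha=1.5))
E
```

```text
t: 23.1
tcp_pos: [0.552, 0.1329, 0.1817]
eef_rot: [[1.0, 0.016, 0.001], [0.016, -1.0, 0.0], [0.001, -0.0, -1.0]]
contact_force: [0.8, 0.0, 0.7]
opening: 0.085
gripper_force: 0.0
t: 23.72
tcp_pos: [0.5455, 0.322, 0.1809]
eef_rot: [[1.0, 0.018, -0.0], [0.018, -1.0, -0.0], [-0.0, 0.0, -1.0]]
contact_force: [0.8, -0.2, -1.2]
opening: 0.0848
gripper_force: 0.0
top [500. 138.] 533 c 0.7786 -0.679 r 0.1727 z 0.0994
top [536. 111.] 675 c 0.7839 -0.6878 r 0.1588 z 0.0991
top [190. 114.] 108 c 0.8145 0.2832 r 0.0316 z 0.0997
top [198. 129.] 80 c 0.7981 0.2747 r 0.0336 z 0.0992
top [444. 144.] 127 c 0.7369 -0.4557 r 0.0377 z 0.099
top [158. 166.] 101 c 0.6813 0.3856 r 0.0274 z 0.0983
top [316. 170.] 244 c 0.6523 -0.0668 r 0.0286 z 0.1099
top [318. 200.] 60 c 0.5672 -0.0685 r 0.0128 z 0.0953
top [177. 213.] 404 c 0.542 0.3194 r 0.0328 z 0.0992
top [525. 252.] 360 c 0.4176 -0.6906 r 0.106 z 0.101
handle [351. 195.] 34 ztop 0.0984 xy mid [ 0.578  -0.1586  0.0967] ext [0.02  0.014 0.008]
handle [318. 200.] 41 ztop 0.0975 xy mid [ 0.5663 -0.0683  0.0952] ext [0.021 0.017 0.006]
handle [285. 215.] 45
[... 405 characters left out ...]
 r 0.0337 z 0.0995
top [257. 240.] 61 c 0.5726 -0.0692 r 0.0127 z 0.0965
top [278. 266.] 107 c 0.6628 -0.0724 r 0.0266 z 0.105
top [234. 264.] 61 c 0.5837 -0.1601 r 0.0124 z 0.0963
top [ 37. 379.] 499 c 0.4575 -0.6934 r 0.1005 z 0.1001
top [187. 401.] 86 c 0.7546 -0.4549 r 0.0366 z 0.0997
top [ 92. 411.] 101 c 0.6482 -0.6168 r 0.0257 z 0.101
handle [295. 192.] 35 ztop 0.099 xy mid [0.5311 0.112  0.0972] ext [0.021 0.017 0.007]
handle [272. 211.] 37 ztop 0.0999 xy mid [0.5317 0.0212 0.0975] ext [0.023 0.015 0.007]
handle [257. 240.] 41 ztop 0.1003 xy mid [ 0.5727 -0.0695  0.0984] ext [0.018 0.014 0.008]
handle [234. 264.] 45 ztop 0.1002 xy mid [ 0.5843 -0.1611  0.0976] ext [0.02  0.012 0.007]
```

View pics/scene3.png

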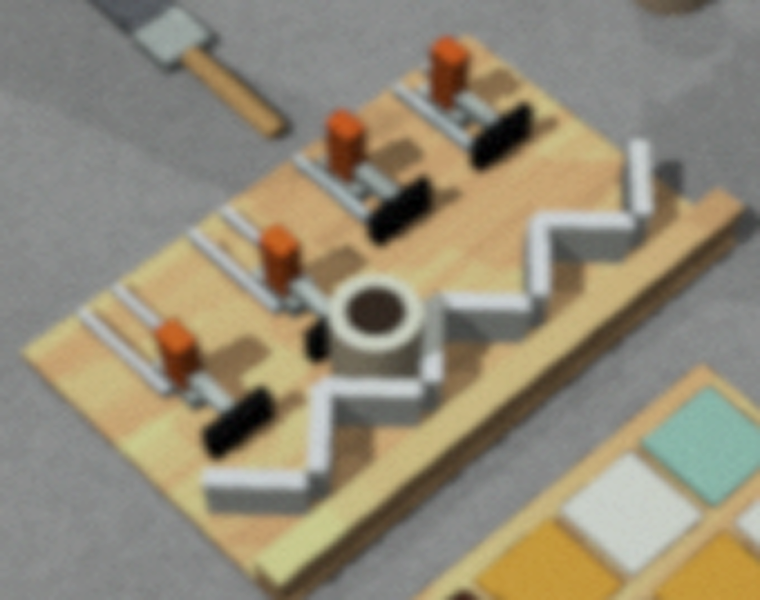

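Bay 3's prop is home in its V at (378,320), with the jaw pad against it. Now I grasp the second prop.

```bash
python3 -m crank '[[[0.085,-0.001,-0.002,-0.04,0,0,0],[0.085,-0.001,-0.002,-0.08,0,0,0],[0.085,-0.001,-0.002,-0.115,0,0,0],[0.085,-0.001,-0.002,-0.119,0,0,0],[0.0,-0.001,-0.002,-0.119,0,0,0],[0.0,-0.001,-0.002,-0.119,0,0,0],[0.0,-0.001,-0.002,-0.119,0,0,0],[0.0,-0.001,-0.002,-0.119,0,0,0]]]'
python3 -m crank '[[[0.0,0,0,0.03,0,0,0],[0.0,0,0,0.06,0,0,0],[0.0,0,0,0.1,0,0,0],[0.0,0,0,0.13,0,0,0],[0.0,0,0,0.15,0,0,0],[0.0,0,0,0.15,0,0,0]]]'
```

```text
t: 24.82
tcp_pos: [0.5462, 0.3189, 0.0641]
eef_rot: [[1.0, 0.015, 0.003], [0.015, -1.0, 0.001], [0.003, -0.001, -1.0]]
contact_force: [-0.2, -0.7, 6.8]
opening: 0.0625
gripper_force: 67.1
t: 25.58
tcp_pos: [0.5452, 0.3194, 0.2136]
eef_rot: [[1.0, 0.016, 0.002], [0.016, -1.0, 0.002], [0.002, -0.002, -1.0]]
contact_force: [0.9, 0.1, -4.1]
opening: 0.0626
gripper_force: 67.3
```

```bash
python3 -m crank '[[[0.0,0.015,-0.045,0,0,0,0],[0.0,0.035,-0.1,0,0,0,0],[0.0,0.055,-0.16,0,0,0,0],[0.0,0.075,-0.22,0,0,0,0],[0.0,0.09,-0.27,0,0,0,0],[0.0,0.095,-0.2965,0,0,0,0],[0.0,0.095,-0.2965,-0.02,0,0,0],[0.0,0.095,-0.2965,-0.06,0,0,0]]]'
python3 -m crank '[[[0.0,0,0,-0.03,0,0,0],[0.0,0,0,-0.055,0,0,0],[0.0,0,0,-0.07,0,0,0],[0.0,0,0,-0.074,0,0,0],[0.0,0,0,-0.077,0,0,0],[0.0,0,0,-0.077,0,0,0]]]'
```

```text
t: 26.58
tcp_pos: [0.6403, 0.0219, 0.1516]
eef_rot: [[1.0, 0.015, 0.002], [0.015, -1.0, 0.0], [0.002, -0.0, -1.0]]
contact_force: [-0.1, 0.3, -4.5]
opening: 0.0625
gripper_force: 67.8
t: 27.32
tcp_pos: [0.6407, 0.0224, 0.0763]
eef_rot: [[1.0, 0.016, 0.002], [0.016, -1.0, 0.0], [0.002, -0.0, -1.0]]
contact_force: [0.1, 0.5, -3.1]
opening: 0.0627
gripper_force: 68.2
```

Now a small final lowering, release, and on to handle 2.

```bash
python3 -m crank '[[[0.0,0,0,-0.001,0,0,0],[0.0,0,0,-0.002,0,0,0],[0.0,0,0,-0.002,0,0,0]]]'
python3 -m crank '[[[0.075,0,0,0.0,0,0,0],[0.075,0,0,0,0,0,0],[0.075,0,0,0,0,0,0],[0.075,0,0,0.03,0,0,0],[0.075,0,0,0.06,0,0,0],[0.05,0,0,0.075,0,0,0],[0.05,-0.06,0,0.075,0,0,0],[0.05,-0.114,0,0.065,0,0,0]]]'
python3 - <<'E'
from h import *
c=cam('scene');props(c)
E
```

```text
t: 27.7
tcp_pos: [0.6407, 0.0224, 0.0761]
eef_rot: [[1.0, 0.016, 0.002], [0.016, -1.0, 0.0], [0.003, -0.0, -1.0]]
contact_force: [-4.2, 0.1, 11.2]
opening: 0.0632
gripper_force: 69.3
t: 28.7
tcp_pos: [0.5245, 0.0224, 0.1384]
eef_rot: [[1.0, 0.016, 0.001], [0.016, -1.0, 0.0], [0.001, -0.0, -1.0]]
contact_force: [-0.3, 0.7, -0.0]
opening: 0.0498
gripper_force: 0.0
top [375. 130.] 288 c 0.5254 0.4619 r 0.0346 z 0.1003
top [400. 172.] 218 c 0.682 0.4015 r 0.0355 z 0.0997
top [413. 213.] 134 c 0.8095 0.2881 r 0.0309 z 0.1006
top [406. 228.] 106 c 0.8156 0.2702 r 0.0336 z 0.1011
top [299. 242.] 119 c 0.6458 0.0179 r 0.031 z 0.103
top [257. 240.] 60 c 0.5719 -0.0682 r 0.0132 z 0.0963
top [234. 264.] 63 c 0.584 -0.1589 r 0.013 z 0.0972
top [279. 266.] 110 c 0.6637 -0.0731 r 0.0265 z 0.1055
top [ 37. 379.] 490 c 0.4573 -0.6933 r 0.1007 z 0.1006
top [186. 402.] 86 c 0.7561 -0.4569 r 0.0361 z 0.0996
top [ 92. 411.] 95 c 0.6479 -0.6164 r 0.0261 z 0.1008
```

```bash
python3 -m crank '[[[0.05,0.001,0,-0.04,0,0,0],[0.05,0.001,0,-0.077,0,0,0],[0.05,0.001,0,-0.077,0,0,0],[0.0,0.001,0,-0.077,0,0,0],[0.0,0.001,0,-0.077,0,0,0],[0.0,0.001,0,-0.077,0,0,0],[0.0,0.006,0,-0.077,0,0,0],[0.0,0.013,0,-0.077,0,0,0]]]'
python3 -m crank '[[[0.0,0.005,0,0,0,0,0],[0.0,0.01,0,0,0,0,0],[0.0,0.013,0,0,0,0,0],[0.0,0.015,0,0,0,0,0],[0.0,0.015,0,0,0,0,0]]]'
for i in 1 2; do python3 -m crank '[[[0.0,0.001,0,0,0,0,0],[0.0,0.002,0,0,0,0,0],[0.0,0.002,0,0,0,0,0]]]'; done | grep -E 'tcp_pos|contact'
```

```text
t: 29.75
tcp_pos: [0.5372, 0.0228, 0.0627]
eef_rot: [[1.0, 0.016, -0.003], [0.016, -1.0, 0.001], [-0.003, -0.001, -1.0]]
contact_force: [-5.9, 1.2, 12.1]
opening: 0.0172
gripper_force: 60.2
t: 30.38
tcp_pos: [0.5523, 0.023, 0.0627]
eef_rot: [[1.0, 0.016, -0.002], [0.016, -1.0, 0.001], [-0.002, -0.001, -1.0]]
contact_force: [-6.7, 0.3, 11.6]
opening: 0.0172
gripper_force: 60.2
tcp_pos: [0.5541, 0.023, 0.0627]
contact_force: [-6.3, 0.7, 12.3]
tcp_pos: [0.5561, 0.023, 0.0627]
contact_force: [-6.7, 2.1, 12.1]
```

```bash
for i in 1 2 ; do python3 -m crank '[[[0.0,0.001,0,0,0,0,0],[0.0,0.002,0,0,0,0,0],[0.0,0.002,0,0,0,0,0]]]'; done | grep -E 'tcp_pos|contact'
```

```text
tcp_pos: [0.5574, 0.023, 0.0627]
contact_force: [-8.6, 1.6, 12.9]
tcp_pos: [0.5582, 0.0231, 0.0627]
contact_force: [-11.2, 1.6, 16.5]
```

```bash
for i in 1 2 ; do python3 -m crank '[[[0.0,0.001,0,0,0,0,0],[0.0,0.002,0,0,0,0,0],[0.0,0.002,0,0,0,0,0]]]'; done | grep -E 'tcp_pos|contact'
```

```text
tcp_pos: [0.5582, 0.0231, 0.0627]
contact_force: [-14.7, 1.7, 19.0]
tcp_pos: [0.5582, 0.0231, 0.0626]
contact_force: [-18.8, 1.3, 23.9]
```

```bash
python3 -m crank '[[[0.0,-0.006,0,0,0,0,0],[0.05,-0.006,0,0,0,0,0],[0.05,-0.006,0,0,0,0,0],[0.05,-0.006,0,0.06,0,0,0],[0.05,-0.006,0.02,0.115,0,0,0],[0.085,-0.015,0.08,0.12,0,0,0],[0.085,-0.02,0.14,0.12,0,0,0],[0.085,-0.025,0.2,0.12,0,0,0]]]'
python3 -m crank '[[[0.085,-0.005,0.06,0,0,0,0],[0.085,-0.009,0.12,0,0,0,0],[0.085,-0.013,0.175,0,0,0,0],[0.085,-0.016,0.225,0,0,0,0],[0.085,-0.016,0.239,0,0,0,0],[0.085,-0.016,0.239,0,0,0,0]]]'
python3 - <<'E'
from h import *
c=cam('top'); props(c); handles(c)
c=cam('scene');props(c);handles(c)
im=cv2.resize(c['color'][180:330,195:365],(760,600),interpolation=cv2.INTER_CUBIC); cv2.imwrite('pics/scene4.png',cv2.convertScaleAbs(im[...,::-1],alpha=1.5))
E
```

```text
t: 33.62
tcp_pos: [0.5411, 0.2242, 0.1817]
eef_rot: [[1.0, 0.015, 0.001], [0.015, -1.0, 0.0], [0.001, -0.0, -1.0]]
contact_force: [0.8, 0.2, 0.2]
opening: 0.0851
gripper_force: 0.0
t: 34.38
tcp_pos: [0.5246, 0.4618, 0.1806]
eef_rot: [[1.0, 0.017, -0.0], [0.017, -1.0, -0.001], [-0.0, 0.001, -1.0]]
contact_force: [0.3, -1.0, 0.7]
opening: 0.0849
gripper_force: 0.0
top [500. 138.] 533 c 0.7792 -0.6782 r 0.1717 z 0.0993
top [537. 111.] 665 c 0.7831 -0.687 r 0.1591 z 0.0993
top [190. 114.] 106 c 0.8153 0.2836 r 0.0316 z 0.1004
top [198. 129.] 78 c 0.7986 0.275 r 0.0337 z 0.0992
top [443. 143.] 125 c 0.7374 -0.4562 r 0.0377 z 0.0997
top [153. 170.] 202 c 0.6762 0.4039 r 0.0358 z 0.0993
top [316. 170.] 228 c 0.6521 -0.067 r 0.0283 z 0.11
top [284. 173.] 302 c 0.6449 0.0242 r 0.0323 z 0.11
top [525. 251.] 356 c 0.4177 -0.6903 r 0.1061 z 0.101
top [125. 222.] 380 c 0.5217 0.4622 r 0.0326 z 0.0991
handle [351. 194.] 37 ztop 0.0984 xy mid [ 0.578  -0.1587  0.0962] ext [0.021 0.014 0.007]
handle [318. 200.] 43 ztop 0.0985 xy mid [ 0.5662 -0.0683  0.0961] ext [0.021 0.017 0.007]
handle [285. 204.
[... 459 characters left out ...]
86 r 0.013 z 0.0964
top [234. 264.] 63 c 0.5834 -0.1609 r 0.0132 z 0.0967
top [279. 265.] 118 c 0.6626 -0.0723 r 0.0264 z 0.1063
top [ 37. 380.] 496 c 0.4583 -0.6928 r 0.1004 z 0.1002
top [187. 402.] 81 c 0.7586 -0.4553 r 0.035 z 0.1003
top [112. 408.] 61 c 0.6732 -0.5811 r 0.0311 z 0.1013
top [ 92. 411.] 95 c 0.6477 -0.6172 r 0.026 z 0.0993
handle [295. 192.] 36 ztop 0.0997 xy mid [0.5296 0.1141 0.0984] ext [0.021 0.017 0.009]
handle [279. 217.] 40 ztop 0.1008 xy mid [0.5624 0.0207 0.0982] ext [0.023 0.016 0.006]
handle [257. 240.] 40 ztop 0.101 xy mid [ 0.5725 -0.0691  0.0992] ext [0.02  0.014 0.008]
handle [234. 264.] 45 ztop 0.0991 xy mid [ 0.5849 -0.1617  0.0979] ext [0.019 0.015 0.008]
```

View pics/scene4.png

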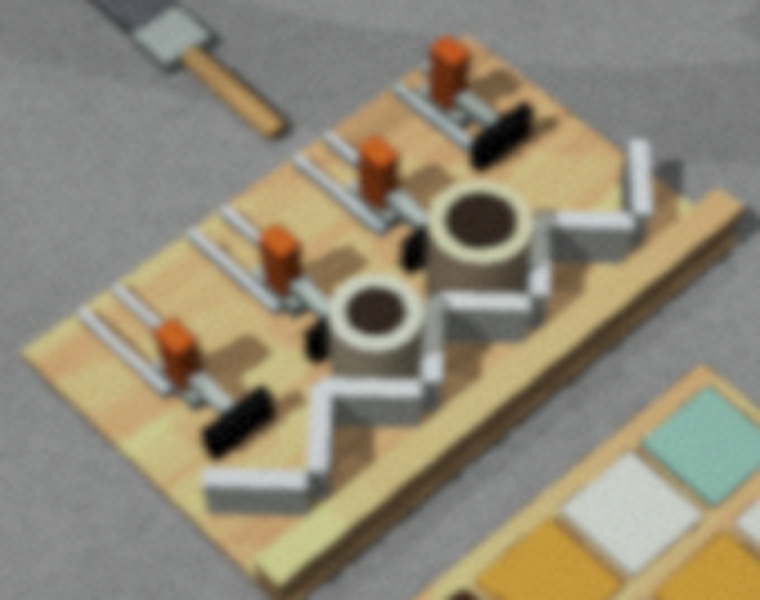

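Bay 2's prop is seated at (480,235), with its jaw against it. Before grasping the third prop I'll check how close the pot's handle is.

```bash
python3 - <<'E'
from h import *
for n in('top','scene'):
    P=cloud(cam(n))
    m=(P[...,2]>.03)&(P[...,2]<.09)&(P[...,0]>.3)&(P[...,0]<.6)&(P[...,1]>.40)&(P[...,1]<.65)
    q=P[m]; 
    a=q[(q[:,1]>.495)]; print(n,len(a),np.round(a[np.argsort(-a[:,0])[:8]],3).tolist())
    b=q[(np.abs(q[:,1]-.412)<.012)]; print(len(b))
E
```

```text
top 458 [[0.495, 0.525, 0.057], [0.494, 0.529, 0.06], [0.494, 0.526, 0.06], [0.494, 0.531, 0.062], [0.493, 0.511, 0.062], [0.493, 0.496, 0.06], [0.493, 0.502, 0.061], [0.493, 0.518, 0.064]]
0
scene 299 [[0.503, 0.526, 0.065], [0.501, 0.527, 0.068], [0.496, 0.53, 0.062], [0.495, 0.525, 0.065], [0.495, 0.531, 0.065], [0.493, 0.528, 0.065], [0.49, 0.531, 0.065], [0.488, 0.529, 0.061]]
0
```

```bash
python3 -m crank '[[[0.085,0.005,0,-0.04,0,0,0],[0.085,0.005,0,-0.08,0,0,0],[0.085,0.005,0,-0.11,0,0,0],[0.085,0.005,0,-0.116,0,0,0],[0.0,0.005,0,-0.116,0,0,0],[0.0,0.005,0,-0.116,0,0,0],[0.0,0.005,0,-0.116,0,0,0],[0.0,0.005,0,-0.116,0,0,0]]]'
python3 -m crank '[[[0.0,0,0,0.03,0,0,0],[0.0,0,0,0.06,0,0,0],[0.0,0,0,0.1,0,0,0],[0.0,0,0,0.13,0,0,0],[0.0,0,0,0.15,0,0,0],[0.0,0,0,0.15,0,0,0]]]'
```

```text
t: 35.58
tcp_pos: [0.5309, 0.4619, 0.0671]
eef_rot: [[1.0, 0.016, 0.002], [0.016, -1.0, 0.002], [0.002, -0.001, -1.0]]
contact_force: [-0.1, -0.7, 6.5]
opening: 0.0627
gripper_force: 66.8
t: 36.33
tcp_pos: [0.5303, 0.462, 0.2166]
eef_rot: [[1.0, 0.016, 0.002], [0.016, -1.0, 0.002], [0.002, -0.002, -1.0]]
contact_force: [0.6, 0.9, -3.8]
opening: 0.0626
gripper_force: 67.0
```

```bash
python3 -m crank '[[[0.0,0.01,-0.045,0,0,0,0],[0.0,0.025,-0.1,0,0,0,0],[0.0,0.045,-0.155,0,0,0,0],[0.0,0.065,-0.21,0,0,0,0],[0.0,0.085,-0.265,0,0,0,0],[0.0,0.1,-0.315,0,0,0,0],[0.0,0.111,-0.347,0,0,0,0],[0.0,0.111,-0.347,0,0,0,0]]]'
python3 -m crank '[[[0.0,0,0,-0.04,0,0,0],[0.0,0,0,-0.08,0,0,0],[0.0,0,0,-0.115,0,0,0],[0.0,0,0,-0.13,0,0,0],[0.0,0,0,-0.134,0,0,0],[0.0,0,0,-0.137,0,0,0],[0.0,0,0,-0.139,0,0,0],[0.0,0,0,-0.139,0,0,0]]]'
```

```text
t: 37.33
tcp_pos: [0.6408, 0.1089, 0.2137]
eef_rot: [[1.0, 0.009, -0.002], [0.009, -1.0, -0.004], [-0.002, 0.004, -1.0]]
contact_force: [-0.4, 1.2, -4.0]
opening: 0.0621
gripper_force: 67.5
t: 38.33
tcp_pos: [0.6419, 0.1148, 0.0792]
eef_rot: [[1.0, 0.016, 0.003], [0.016, -1.0, 0.001], [0.003, -0.001, -1.0]]
contact_force: [-2.9, -0.1, 5.9]
opening: 0.0623
gripper_force: 68.3
```

```bash
python3 -m crank '[[[0.075,0,0,0.0,0,0,0],[0.075,0,0,0,0,0,0],[0.075,0,0,0,0,0,0],[0.075,0,0,0.03,0,0,0],[0.075,0,0,0.06,0,0,0],[0.05,0,0,0.075,0,0,0],[0.05,-0.06,0,0.075,0,0,0],[0.05,-0.116,0,0.06,0,0,0]]]'
python3 - <<'E'
from h import *
c=cam('scene');props(c);handles(c)
E
python3 -m crank '[[[0.05,0,0,-0.04,0,0,0],[0.05,0,0,-0.075,0,0,0],[0.05,0,0,-0.075,0,0,0],[0.0,0,0,-0.075,0,0,0],[0.0,0,0,-0.075,0,0,0],[0.0,0,0,-0.075,0,0,0],[0.0,0.006,0,-0.075,0,0,0],[0.0,0.013,0,-0.075,0,0,0]]]'
```

```text
t: 39.33
tcp_pos: [0.5241, 0.1145, 0.1367]
eef_rot: [[1.0, 0.016, 0.002], [0.016, -1.0, 0.001], [0.002, -0.001, -1.0]]
contact_force: [-0.3, 0.9, -0.8]
opening: 0.0498
gripper_force: 0.0
top [399. 173.] 215 c 0.6822 0.4007 r 0.0363 z 0.0999
top [320. 220.] 154 c 0.6374 0.1129 r 0.0323 z 0.1053
top [413. 213.] 127 c 0.8099 0.2872 r 0.0309 z 0.1004
top [406. 228.] 106 c 0.8155 0.2703 r 0.0336 z 0.1006
top [257. 240.] 62 c 0.5727 -0.0688 r 0.0128 z 0.0969
top [301. 244.] 122 c 0.6567 0.017 r 0.0298 z 0.1047
top [280. 265.] 113 c 0.6597 -0.0697 r 0.0271 z 0.1064
top [234. 264.] 64 c 0.5845 -0.1603 r 0.0125 z 0.0965
top [ 37. 378.] 495 c 0.4578 -0.6931 r 0.1005 z 0.1001
top [186. 403.] 76 c 0.7632 -0.4571 r 0.0325 z 0.0989
top [ 92. 411.] 99 c 0.648 -0.6169 r 0.0257 z 0.1001
handle [279. 217.] 41 ztop 0.1004 xy mid [0.5612 0.0211 0.0982] ext [0.022 0.015 0.007]
handle [257. 240.] 44 ztop 0.0998 xy mid [ 0.5717 -0.0701  0.098 ] ext [0.022 0.016 0.008]
handle [234. 264.] 46 ztop 0.0994 xy mid [ 0.5844 -0.1614  0.0983] ext [0.02  0.015 0.009]
t: 40.38
tcp_pos: [0.5363, 0.1148, 0.0627]
eef_rot: [[1.0, 0.016, -0.003], [0.016, -1.0, 0.001], [-0.003, -0.001, -1.0]]
contact_force: [-6.6, 0.0, 12.1]
opening: 0.0168
gripper_force: 60.2
```

Expected stop is near x ≈ 0.557.

```bash
python3 -m crank '[[[0.0,0.005,0,0,0,0,0],[0.0,0.01,0,0,0,0,0],[0.0,0.013,0,0,0,0,0],[0.0,0.015,0,0,0,0,0],[0.0,0.015,0,0,0,0,0]]]' | grep -E 'tcp_pos|contact'
for i in 1 2; do python3 -m crank '[[[0.0,0.001,0,0,0,0,0],[0.0,0.002,0,0,0,0,0],[0.0,0.002,0,0,0,0,0]]]'; done | grep -E 'tcp_pos|contact'
```

```text
tcp_pos: [0.5514, 0.115, 0.0627]
contact_force: [-6.5, 0.8, 10.9]
tcp_pos: [0.5532, 0.115, 0.0627]
contact_force: [-6.1, 0.6, 11.7]
tcp_pos: [0.5546, 0.115, 0.0627]
contact_force: [-8.2, -0.3, 13.5]
```

```bash
for i in 1 2 3; do python3 -m crank '[[[0.0,0.001,0,0,0,0,0],[0.0,0.002,0,0,0,0,0],[0.0,0.002,0,0,0,0,0]]]'; done | grep -E 'tcp_pos|contact'
```

```text
tcp_pos: [0.5556, 0.1151, 0.0627]
contact_force: [-10.1, 0.0, 14.7]
tcp_pos: [0.5555, 0.115, 0.0626]
contact_force: [-13.9, 1.0, 18.2]
tcp_pos: [0.5556, 0.1151, 0.0626]
contact_force: [-17.7, 0.9, 23.3]
```

Firm stop reached. Release, rise clear and check everything.

```bash
python3 -m crank '[[[0.0,-0.006,0,0,0,0,0],[0.05,-0.006,0,0,0,0,0],[0.05,-0.006,0,0,0,0,0],[0.05,-0.006,0,0.05,0,0,0],[0.05,-0.006,0,0.1,0,0,0],[0.05,-0.04,0.05,0.15,0,0,0],[0.05,-0.08,0.11,0.18,0,0,0],[0.05,-0.12,0.17,0.18,0,0,0]]]'
python3 -m crank '[[[0.05,0,0.05,0,0,0,0],[0.05,0,0.1,0,0,0,0],[0.05,0,0.1,0,0,0,0]]]'
python3 - <<'E'
from h import *
c=cam('top'); props(c); handles(c); cv2.imwrite('pics/top5.png',c['color'][...,::-1])
c=cam('scene');props(c);handles(c)
im=cv2.resize(c['color'][180:330,195:365],(760,600),interpolation=cv2.INTER_CUBIC); cv2.imwrite('pics/scene5.png',cv2.convertScaleAbs(im[...,::-1],alpha=1.5))
E
```

```text
t: 43.88
tcp_pos: [0.4647, 0.2541, 0.2383]
eef_rot: [[1.0, 0.014, 0.004], [0.014, -1.0, 0.002], [0.004, -0.002, -1.0]]
contact_force: [-0.3, 1.1, 0.5]
opening: 0.0502
gripper_force: 0.0
t: 44.25
tcp_pos: [0.4626, 0.358, 0.2357]
eef_rot: [[1.0, 0.023, -0.0], [0.023, -1.0, 0.003], [-0.0, -0.003, -1.0]]
contact_force: [-1.0, -1.0, -0.3]
opening: 0.05
gripper_force: 0.0
top [500. 139.] 540 c 0.7791 -0.6779 r 0.1722 z 0.0994
top [537. 111.] 673 c 0.7824 -0.684 r 0.16 z 0.0989
top [190. 114.] 111 c 0.8135 0.2821 r 0.0321 z 0.1007
top [198. 129.] 83 c 0.7985 0.2749 r 0.0336 z 0.0999
top [444. 144.] 127 c 0.7371 -0.4559 r 0.0376 z 0.0994
top [153. 170.] 203 c 0.6765 0.4047 r 0.0354 z 0.0993
top [316. 170.] 226 c 0.6518 -0.0675 r 0.028 z 0.1102
top [283. 173.] 302 c 0.645 0.024 r 0.0322 z 0.1101
top [250. 174.] 322 c 0.6438 0.1163 r 0.0321 z 0.1103
top [525. 251.] 359 c 0.4169 -0.6907 r 0.1059 z 0.1009
handle [351. 195.] 38 ztop 0.0981 xy mid [ 0.5777 -0.1587  0.0973] ext [0.021 0.014 0.01 ]
handle [318. 200.] 38 ztop 0.0975 xy mid [ 0.5659 -0.0684  0.0957] ext [0.02  0.017 0.007]
handle [285
[... 357 characters left out ...]
 r 0.0336 z 0.1007
top [302. 242.] 152 c 0.6506 0.0235 r 0.032 z 0.1072
top [234. 264.] 64 c 0.5837 -0.1607 r 0.0129 z 0.0963
top [279. 266.] 116 c 0.6632 -0.0727 r 0.0265 z 0.1047
top [ 37. 379.] 482 c 0.4577 -0.6933 r 0.1004 z 0.1002
top [186. 402.] 89 c 0.7556 -0.4571 r 0.0361 z 0.0991
top [ 92. 411.] 98 c 0.6485 -0.6168 r 0.0254 z 0.1004
handle [302. 198.] 37 ztop 0.099 xy mid [0.5594 0.1136 0.0965] ext [0.021 0.017 0.006]
handle [279. 217.] 39 ztop 0.1009 xy mid [0.5616 0.0216 0.0991] ext [0.021 0.015 0.008]
handle [257. 240.] 41 ztop 0.0996 xy mid [ 0.5733 -0.0705  0.0991] ext [0.02  0.016 0.008]
handle [234. 264.] 44 ztop 0.1006 xy mid [ 0.585  -0.1617  0.0986] ext [0.019 0.015 0.007]
```

View pics/scene5.png

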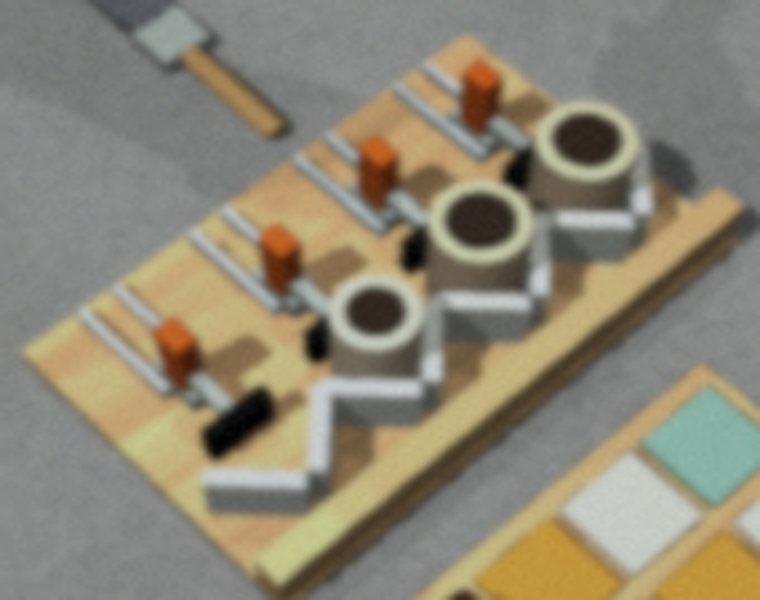

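View pics/top5.png

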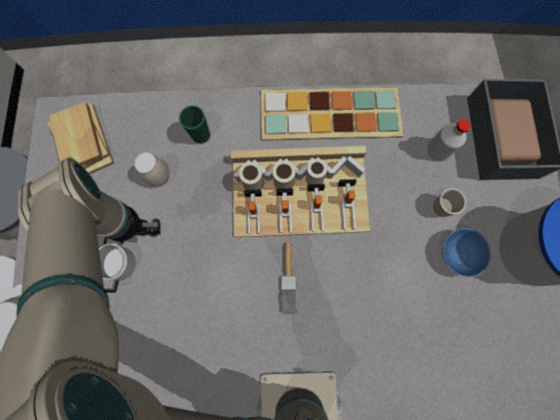

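All three props are seated: at (585,155), (480,235) and (378,325) in the scene crop, each with its jaw pad against it. The pots, vase, cup and brush haven't moved, and no props are left on the table.

```bash
python3 -c "
from rig import r
print(r.job_done())"
```

```text
the job is handed in; nothing more can be done
None
```

I stood the three props on the table (one 56 mm, two 64 mm) in bays 3, 2 and 1, pushed each jaw up to a firm stop at about 16–19 N, and handed the job in at about 44 s; no verdict came back.

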